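Draw the slab gauge's stop plate into line with a tapered drift

TASK

The stop plate on the sloping slab gauge has slipped sideways, so its hole no longer lies over the hole in the bed beneath. Take the tapered drift out of its wooden block by the handle and push it, square to the sloping plate, through both holes until its collar sits flat on the stop plate, so that the drift (not your hand) draws the plate into line; then let go and leave the drift there. Do not disturb the tape roll, the cup or the piece of chocolate.

Things in the scene. Friction and masses are not known exactly. Their poses are not given: they have to be found in the camera images.
- drift_handle (a point): Middle of the drift's squared light-wood handle: 24 x 24 mm in section, 64 mm long, faces looking along this frame's x and y. z runs along the drift from point to handle. The drift (135 mm long, about 0.2 kg) stands upright, point down, in the wooden block at the start. The point lies 103 mm below this point along the drift, the collar's underside 38 mm below, the handle's end 32 mm above.
- drift_collar (a point): Centre of the underside of the drift's round steel collar, 34 mm across and 6 mm thick, just under the handle; same axes as drift_handle. Below it come a straight shank 20 mm across and 20 mm long, then a 45 mm taper from 20 mm down to the point.
- drift_tip (a point): Centre of the drift's flat point, 8 mm across, 65 mm below the collar's underside; same axes as drift_handle.
- bed_hole (a point): Centre of the 22 mm through-hole in the gauge's fixed steel bed, at the bed's upper face, 85 mm above the table; open below. z: the hole's axis, square to the bed, leaning 30 degrees from vertical toward the bed's lower edge (nearer the robot); x up the slope, y level across. Bed 150 (x) x 180 (y) x 8 mm; keeper rails rise 13 mm above it, 46 to 64 mm either side of the hole in x.
- plate_hole (a point): Centre of the 22 mm through-hole in the aluminium stop plate, at the plate's upper face, 9 mm above the bed's upper face; same axes as bed_hole. The plate is 100 (x, up the slope) x 130 (y, across) x 8 mm, lies just above the bed and has a 12 mm high upturned edge along its +y end, 61 mm from its hole.
- stop_plate (a joint): Sideways position of the stop plate on the bed in m, positive toward bed_hole's +y; 0 when the two holes are exactly in line, 0.006 to 0.009 at the start. It can slide 12 mm either way, needs about 4 N to move and stays where it is left.
- block_hole (a point): Centre of the mouth of the 24 mm hole, 73 mm deep, in the top of the fixed wooden block, an 80 mm cube. The drift's collar rests on the block's top, so it must rise 65 mm to come clear. The block stands to the left or the right of the gauge.
- tape_roll: Bystander: roll of blue tape lying flat, 100 mm across, 24 mm high; origin at the centre of its underside. It stands on the side of the gauge where the block does not.
- cup: Bystander: empty steel cup, 66 mm across, 33 mm high; origin at the centre of its underside.
- chocolate: Bystander: broken piece of chocolate, 47 x 54 x 12 mm; origin at the centre of its underside.

How it is judged:
By the outcome, as a careful person would: the job done as asked, in the order asked, and still so for the second after the job is handed in, with the robot touching nothing.
It also fails if it takes over 48 s, if anything falls off the work surface, if the arm or the gripper's body presses on something with over 40 N, if the wrist force passes 120 N, or if a joint passes its speed limit or range.

ROBOT

A 6-joint arm with a two-finger parallel gripper is mounted at the origin on a cart in front of the work surface, level with it; the furniture and walls round the work are solid. World frame = base frame: x ahead of the robot, y to its left, z up, the work surface at z = 0. Lengths are in m, angles in rad, forces in N, time in s.
With the tool pointing down it reaches from about 0.3 to 0.875 m from the base axis. Payload 6.4 kg.
Tool frame: the origin (TCP) lies midway between the tips of the shut fingers; the grasp point (between the pads) lies 19 mm behind it; y points along the fingers, x is the direction in which the jaws open and shut, and the axes are right-handed (so a half turn about y gives the same grasp; the last joint's range is limited). The gripper opens to 85 mm and grips with 20 to 120 N. Pads are 22 mm wide; open, the fingers measure 114 mm over their backs; the gripper's body (76 mm by 85 mm) begins 54 mm behind the grasp point. The pads swing forward as they close: fully open they stand 13 mm farther back than shut.
Start: joints at [1.082, 0.181, 1.607, -0, 1.354, -0.206], TCP at [0.16, 0.552, 0.231] pointing down, gripper open.
Joint ranges: [-2.99, 2.99], [-0.89, 2.07], [0.3, 2.58], [-1.14, 4.28], [0, 2.63], [-3.12, 3.12]. Speed limits (rad/s): [2.57, 2.57, 3.01, 3.14, 3.14, 3.14].

INTERFACE

Orientations are given as a unit quaternion [w, x, y, z].
In Python, from bench import ctrl gives the robot as it stands.
- The arm moves only by the tool step_arm, never from a script. Its argument "commands" is a list of rows, each a list of 7 numbers: the turn, a rotation vector about the tool's x, y, z in units of 6 degrees (1.0 is 6 degrees), then the shift along the tool's x, y, z in units of 30 mm (1.0 is 30 mm), then the opening, from 0 (shut) to 1 (fully open). A call has 1 to 10 rows; each row shifts and turns the commanded pose from where the row before left it, along the tool's axes as they then stand; what a row does not reach is not made up. A row lasts 1/10 s, in which the tool goes at most 50 mm and 8.59 degrees, less where a joint would pass 70% of its speed; a pose out of reach is approached as far as the arm can. A call with a number of a shift or a turn outside -1 to 1 is refused whole. A call with a gripper value outside its range is refused whole. The fingers move at their own pace and stop on an object; the grip force is fixed at half the most. Time passes only in rows, so rows that do not move let the fingers close. It gives the time, the measured TCP pose, the force and the opening at its end, in the units of the state.
- ctrl.get_obs(): the state, without advancing time (a new reading comes with each control period).
- ctrl.camera(name): name is "scene" or "top" or "wrist"; returns (picture, depth): 420x560x3 uint8, blue, green, red; 420x560 float32, m along the optical axis (not along the pixel's ray), 0 where there is no reading.
- ctrl.get_calibration(name): a dict with "intrinsics" (3x3 intrinsics, pixels), "R" (3x3) and "t" (3): a world point X has camera coordinates R X + t. Camera axes: x right, y down, z forward; pixel columns grow to the right and rows downward; lengths in m; the calibration is good to about 2 mm. A picture is of the moment at which its call begins: read the wrist's pose just before it. get_calibration takes no time and is no camera call; for the wrist camera it gives the pose at the moment of the call.
- ctrl.hand_in(): hands the job in, once; it reports no verdict.
Trained networks look in the newest picture that a camera, given by its name, has taken for a name from the list of things; names that differ only in an ending like _2 or _b are one class to them, and where a whole thing is asked for, a point or a joint stands for the part that bears it (a point fixed in the world has none). Each returns a list of dicts, best first, with "p" (0 to 1); they miss things now and then, are a little off and sometimes report something else, mostly with a low value. They report only what shows in the picture. A call takes as long as a camera call.
- ctrl.boxes_of(thing, camera): "point" ([x, y, z] in m, in the coordinates of the camera as it stood for that picture, good to about 4 mm: the middle of the surface that is visible of it).
- ctrl.silhouettes(thing, camera): "pixels" (420x560 bool, what is visible of it).
The state is a dict: "time_s": time; "q": joint angles; "dq": joint speeds; "joint_efforts": joint torques, N m; "eef_pos": TCP position; "eef_rot": TCP orientation; "wrist_force": force on the tool from outside, world axes, zero at the start; "torque": the same for the moment, N m; "opening": opening from 0.0 (shut) to 1.0 (fully open).
Only numpy, scipy, OpenCV 4.12 (cv2) and the standard library are available. Lean on these libraries where they do the work, as an engineer would, in place of code of your own. Each camera call takes 0.05 s, during which the arm holds its last target.

## Working session

There is one attempt and no reset: what is moved stays moved. The work goes in short steps, Python scripts to look and compute and a tool call to move; the robot and the scene stay as the last step left them, time stands still between calls to the robot, and variables do not carry over. Pictures are saved under pics/ and viewed, and the job is handed in when it is done.

Besides the shell and the picture viewer there is one more tool, called after "Call:" by a JSON object that holds its "fn" and its "kwargs". step_arm: Moves the arm, as the interface text tells. Its arguments: {"type":"object","properties":{"commands":{"type":"array"}},"required":["commands"]}

```bash
ls; mkdir -p pics; cat > h.py <<'E'
import numpy as np, cv2
from bench import ctrl
from scipy.spatial.transform import Rotation as Rn
np.set_printoptions(precision=4,suppress=True)
def obs():
    o=ctrl.get_obs(); return o
def Rw(q): return Rn.from_quat([q[1],q[2],q[3],q[0]]).as_matrix()
def cloud(d,c):
    K,R,t=[np.array(c[k]) for k in("intrinsics","R","t")]
    v,u=np.mgrid[:d.shape[0],:d.shape[1]]
    P=np.stack([(u-K[0,2])/K[0,0]*d,(v-K[1,2])/K[1,1]*d,d],-1)
    return (P-t)@R
def snap(name,f):
    c=ctrl.get_calibration(name); p,d=ctrl.camera(name); cv2.imwrite('pics/'+f,p); return p,d,c,cloud(d,c)
def toW(p,c): return (np.array(p)-np.array(c["t"]))@np.array(c["R"])
E
python3 - <<'E'
from h import *
o=obs(); print({k:np.array(v) for k,v in o.items()}); print(Rw(o['eef_rot']))
for n in("scene","top"):
    p,d,c,P=snap(n,n+'0.png'); np.savez('pics/%s0.npz'%n,p=p,d=d,P=P)
    print(n, -np.array(c['R']).T@np.array(c['t']))
    for th in("drift_handle","drift_collar","plate_hole","bed_hole","stop_plate","block_hole","tape_roll","cup","chocolate"):
        try: print(th,[(round(b['p'],2),toW(b['point'],c)) for b in ctrl.boxes_of(th,n)[:2]])
        except Exception as e: print(th,e)
E
```

```text
pics
{'time_s': array(0.), 'q': array([ 1.0817,  0.1815,  1.608 , -0.    ,  1.3538, -0.2063]), 'dq': array([ 0.0019, -0.0008, -0.0003, -0.0007,  0.0007,  0.0009]), 'joint_efforts': array([ -0.    , -44.4884, -35.133 ,  -0.0003,   0.0093,   0.    ]), 'eef_pos': array([0.1602, 0.5517, 0.2304]), 'eef_rot': array([-0.5652,  0.5657,  0.424 , -0.4251]), 'wrist_force': array([-1.2544,  0.7327, -0.5736]), 'torque': array([-0.0084,  0.0863, -0.0102]), 'opening': array(0.9973)}
[[ 0.2791 -0.0008 -0.9603]
 [ 0.9603 -0.0016  0.2791]
 [-0.0017 -1.      0.0004]]
scene [ 0.0872 -0.6233  0.4855]
drift_handle [(0.9, array([ 0.4617, -0.2308,  0.1196]))]
drift_collar [(0.71, array([ 0.4588, -0.2261,  0.1238]))]
plate_hole [(0.81, array([0.5814, 0.028 , 0.0955]))]
bed_hole [(0.86, array([0.5856, 0.0103, 0.0886]))]
stop_plate [(0.64, array([0.5925, 0.0266, 0.09  ]))]
block_hole [(0.77, array([ 0.4484, -0.2425,  0.0635]))]
tape_roll [(0.67, array([0.4874, 0.2281, 0.0192]))]
cup [(0.44, array([0.5831, 0.0319, 0.0929]))]
chocolate [(0.64, array([0.4455, 0.0385, 0.0134])), (0.6, array([ 0.4482, -0.2389,  0.0605]))]
top [ 0.4482 -0.0161  1.0935]
drift_handle [(0.78, array([ 0.4728, -0.2148,  0.1438]))]
drift_collar [(0.65, array([ 0.4716, -0.2166,  0.1419]))]
plate_hole [(0.88, array([0.5939, 0.0343, 0.0923]))]
bed_hole [(0.59, array([0.6011, 0.0257, 0.0916]))]
stop_plate [(0.56, array([0.5945, 0.0393, 0.091 ]))]
block_hole [(0.67, array([ 0.4718, -0.2085,  0.0776]))]
tape_roll [(0.89, array([0.494 , 0.2435, 0.0257]))]
cup [(0.9, array([ 0.4636, -0.0987,  0.0054]))]
chocolate [(0.76, array([0.4473, 0.0528, 0.0127])), (0.36, array([0.6005, 0.0237, 0.0898]))]
```

View pics/scene0.png

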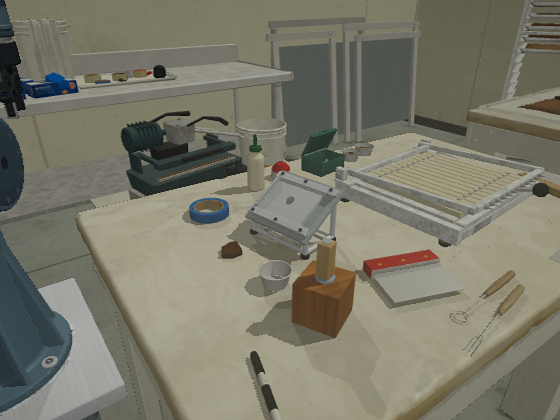

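View pics/top0.png

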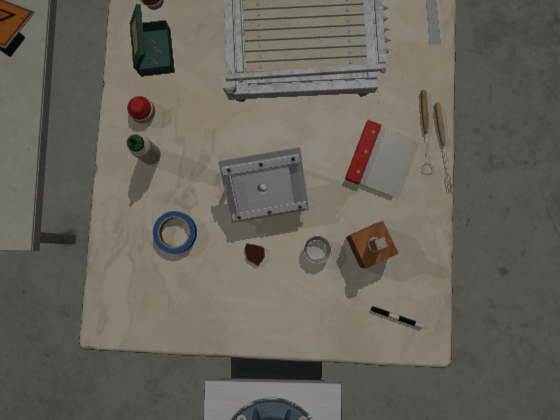

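```bash
python3 - <<'E'
from h import *
z=np.load('pics/top0.npz'); p,d,P=z['p'],z['d'],z['P']
a=cv2.resize(p[140:280,210:410],None,fx=4,fy=4,interpolation=cv2.INTER_CUBIC); cv2.imwrite('pics/topz.png',a)
z2=np.load('pics/scene0.npz'); a=cv2.resize(z2['p'][150:340,220:370],None,fx=3.1,fy=3.1,interpolation=cv2.INTER_CUBIC); cv2.imwrite('pics/scenez.png',a)
# handle top points
for n,Z in(('top',z),('scene',z2)):
    Q=Z['P'].reshape(-1,3)
    m=(abs(Q[:,0]-.47)<.08)&(abs(Q[:,1]+.22)<.08)
    q=Q[m&(Q[:,2]>.095)]; print(n,'handle',len(q),q.min(0),q.max(0))
    h=q[q[:,2]>.14]; print(h.mean(0),len(h), cv2.minAreaRect((h[:,:2]*1000).astype(np.float32)) if len(h) else '')
    b=Q[m&(abs(Q[:,2]-.08)<.004)]; print('blocktop',len(b),cv2.minAreaRect((b[:,:2]*1000).astype(np.float32)),b[:,2].mean())
    g=Q[(abs(Q[:,0]-.59)<.04)&(abs(Q[:,1]-.03)<.05)&(Q[:,2]>.05)]
    # plane
    c=np.median(g,0)
    for i in range(8):
        c=g.mean(0);U=np.linalg.svd(g-c)[2][2]; r=(g-c)@U
        s=max(.0015,r.std()*1.5); 
        g=g[abs(r)<s]
    U*=np.sign(U[2]); print('plane',len(g),c,U,np.degrees(np.arccos(U[2])),'yaw of downslope',np.degrees(np.arctan2(-U[1],-U[0])))
E
```

```text
top handle 194 [ 0.46   -0.2327  0.0962] [ 0.4878 -0.2048  0.1562]
[ 0.4738 -0.2187  0.1496] 144 ((473.9446105957031, -219.58175659179688), (24.04648208618164, 24.127676010131836), 18.159156799316406)
blocktop 1036 ((473.94683837890625, -219.84719848632812), (80.09022521972656, 80.99468994140625), 25.559911727905273) 0.07996852209306615
plane 984 [0.5914 0.0305 0.0926] [-0.493  -0.0971  0.8646] 30.166181695777233 yaw of downslope 11.144201421479973
scene handle 642 [ 0.4567 -0.2342  0.0951] [ 0.4857 -0.2068  0.153 ]
[ 0.4682 -0.2234  0.1476] 207 ((470.8486022949219, -219.98561096191406), (24.715702056884766, 24.412975311279297), 19.921539306640625)
blocktop 1197 ((471.9607849121094, -219.18499755859375), (82.65482330322266, 81.22396850585938), 25.412872314453125) 0.07981722763804124
plane 1018 [0.5901 0.0292 0.0926] [-0.4906 -0.096   0.8661] 29.993312463316144 yaw of downslope 11.066214472833208
```

View pics/topz.png

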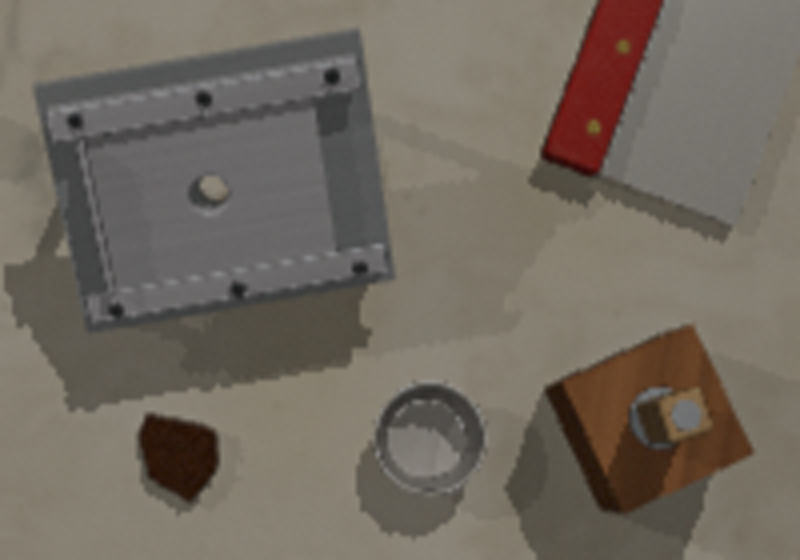

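View pics/scenez.png

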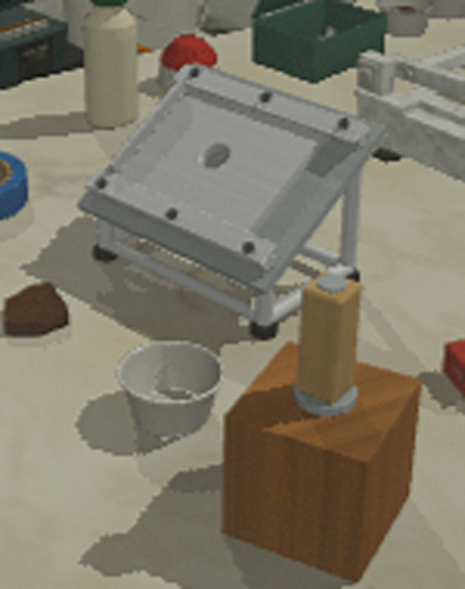

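```bash
python3 - <<'E'
from h import *
o=obs(); T=Rw(o['eef_rot']); c=ctrl.get_calibration('wrist'); R=np.array(c['R']);t=np.array(c['t'])
print('cam pos in tool',T.T@(-R.T@t-o['eef_pos']),'\ncam axes in tool (rows)\n',R@T); print(c['intrinsics'])
print(ctrl.get_calibration('top')['intrinsics'],ctrl.get_calibration('top')['R'])
for n in('scene','top'):
    P=np.load('pics/%s0.npz'%n)['P'].reshape(-1,3)
    m=(P[:,0]>.3)&(P[:,0]<.85)&(abs(P[:,1])<.45)&(P[:,2]>.1)
    for a in np.arange(.3,.85,.11):
        print(round(a,2),[round(float(P[m&(P[:,0]>=a)&(P[:,0]<a+.11)&(P[:,1]>=b)&(P[:,1]<b+.1)][:,2].max(initial=0)),2) for b in np.arange(-.45,.45,.1)])
E
```

```text
cam pos in tool [-0.0008 -0.143   0.0661] 
cam axes in tool (rows)
 [[ 1.     -0.0013  0.0001]
 [-0.0003 -0.2619 -0.9651]
 [ 0.0013  0.9651 -0.2619]]
[[296.6855   0.     284.5002]
 [  0.     296.6855 208.9931]
 [  0.       0.       1.    ]]
[[456.2126   0.     280.4901]
 [  0.     456.2126 210.6345]
 [  0.       0.       1.    ]] [[ 0.0204 -0.9998 -0.0033]
 [-0.9954 -0.02   -0.0942]
 [ 0.0941  0.0052 -0.9955]]
0.3 [0.0, 0.0, 0.0, 0.0, 0.0, 0.0, 0.0, 0.0, 0.0]
0.41 [0.0, 0.0, 0.15, 0.0, 0.0, 0.0, 0.0, 0.0, 0.0]
0.52 [0.0, 0.0, 0.0, 0.0, 0.12, 0.13, 0.0, 0.0, 0.0]
0.63 [0.0, 0.0, 0.0, 0.12, 0.13, 0.13, 0.0, 0.16, 0.0]
0.74 [0.0, 0.0, 0.0, 0.0, 0.0, 0.0, 0.0, 0.0, 0.0]
0.3 [0.0, 0.0, 0.0, 0.0, 0.0, 0.0, 0.0, 0.0, 0.0]
0.41 [0.0, 0.0, 0.16, 0.0, 1.09, 0.0, 0.0, 0.0, 0.0]
0.52 [0.0, 0.0, 0.0, 0.0, 0.12, 0.13, 0.0, 0.0, 0.0]
0.63 [0.0, 0.0, 0.0, 0.12, 0.13, 0.13, 0.0, 0.16, 0.0]
0.74 [0.0, 0.0, 0.0, 0.0, 0.0, 0.0, 0.0, 0.0, 0.0]
```

```bash
cat >> h.py <<'E'
def frame(yaw):  # bed frame
    a=np.radians(yaw); xh=np.array([np.cos(a),np.sin(a),0]); y=np.array([-np.sin(a),np.cos(a),0])
    z=-.5*xh+np.array([0,0,np.cos(np.pi/6)]); x=np.cross(y,z); return np.c_[x,y,z]
def tool_bed(B): # tool x=bed y, tool y=-bed z
    x=B[:,1]; y=-B[:,2]; return np.c_[x,y,np.cross(x,y)]
def tool_down(yaw):
    a=np.radians(yaw); x=np.array([np.cos(a),np.sin(a),0]); y=np.array([0,0,-1.]); return np.c_[x,y,np.cross(x,y)]
def go(Rt,pt,cmd=None):
    o=obs(); T=Rw(o['eef_rot']); p=np.array(o['eef_pos'])
    if cmd is not None: T,p=cmd
    rv=Rn.from_matrix(T.T@Rt).as_rotvec(); 
    print('t',o['time_s'],'turn units',np.degrees(rv)/6,'| shift units: before turn',T.T@(pt-p)/.03,' after turn',Rt.T@(pt-p)/.03)
E
python3 - <<'E'
from h import *
B=frame(11.1); print(B)
go(tool_bed(B),np.array([.594,.034,.093])+.12*B[:,2])
E
```

```text
[[ 0.8498 -0.1925 -0.4906]
 [ 0.1667  0.9813 -0.0963]
 [ 0.5     0.      0.866 ]]
t 1.0 turn units [-4.9042 -4.4455 -1.1909] | shift units: before turn [-13.4713   1.1452 -16.9206]  after turn [-19.732    5.4203  -7.0966]
```

Call:
{"fn": "step_arm", "kwargs": {"commands": [[0,0,0,-0.67,0.05,-0.85,1],[0,0,0,-0.67,0.05,-0.85,1],[0,0,0,-0.67,0.05,-0.85,1],[0,0,0,-0.67,0.05,-0.85,1],[0,0,0,-0.67,0.05,-0.85,1],[0,0,0,-0.67,0.05,-0.85,1],[0,0,0,-0.67,0.05,-0.85,1],[0,0,0,-0.67,0.05,-0.85,1],[0,0,0,-0.67,0.05,-0.85,1],[0,0,0,-0.67,0.05,-0.85,1]]}}

```text
time_s: 2.0
eef_pos: [0.3499, 0.2869, 0.2165]
eef_rot: [-0.565, 0.566, 0.425, -0.424]
wrist_force: [0.2, 0.5, 0.9]
opening: 1.003
```

Call:
{"fn": "step_arm", "kwargs": {"commands": [[0,0,0,-0.67,0.05,-0.85,1],[0,0,0,-0.67,0.05,-0.85,1],[0,0,0,-0.67,0.05,-0.85,1],[0,0,0,-0.67,0.05,-0.85,1],[0,0,0,-0.67,0.05,-0.85,1],[0,0,0,-0.67,0.05,-0.85,1],[0,0,0,-0.67,0.05,-0.85,1],[0,0,0,-0.67,0.05,-0.85,1],[0,0,0,-0.67,0.05,-0.85,1],[0,0,0,-0.67,0.05,-0.85,1]]}}

```text
time_s: 3.0
eef_pos: [0.5387, 0.0226, 0.2013]
eef_rot: [-0.565, 0.566, 0.425, -0.424]
wrist_force: [0.2, 0.3, 0.1]
opening: 1.0
```

Call:
{"fn": "step_arm", "kwargs": {"commands": [[-0.7,-0.635,-0.17,0,0,0,1],[-0.7,-0.635,-0.17,0,0,0,1],[-0.7,-0.635,-0.17,0,0,0,1],[-0.7,-0.635,-0.17,0,0,0,1],[-0.7,-0.635,-0.17,0,0,0,1],[-0.7,-0.635,-0.17,0,0,0,1],[-0.7,-0.635,-0.17,0,0,0,1],[0,0,0,0,0,0,1],[0,0,0,0,0,0,1]]}}

```text
time_s: 3.9
eef_pos: [0.538, 0.0234, 0.2016]
eef_rot: [-0.319, 0.551, 0.668, -0.386]
wrist_force: [0.6, 0.0, -0.1]
opening: 1.003
```

```bash
python3 - <<'E'
from h import *
o=obs(); print(o['q'],o['wrist_force'])
B=frame(11.1); go(tool_bed(B),np.array([.594,.034,.093])+.12*B[:,2])
p,d,c,P=snap('wrist','w1.png'); np.savez('pics/w1.npz',p=p,d=d,P=P,R=c['R'],t=c['t'],K=c['intrinsics'])
for th in('plate_hole','bed_hole'):
    print(th,[(round(b['p'],2),toW(b['point'],c)) for b in ctrl.boxes_of(th,'wrist')[:2]])
E
```

```text
[-0.3317 -0.1972  2.1364  0.3646  0.774  -2.2997] [ 0.6146  0.0105 -0.0886]
t 3.9 turn units [-0.0144 -0.0293 -0.0095] | shift units: before turn [-0.0125  0.0864  0.1654]  after turn [-0.012   0.0861  0.1656]
plate_hole [(0.76, array([0.5877, 0.0298, 0.0901]))]
bed_hole [(0.77, array([0.5871, 0.0245, 0.0848]))]
```

View pics/w1.png

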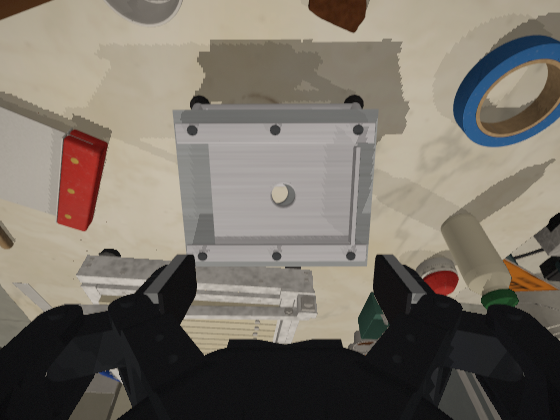

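```bash
cat > rect.py <<'E'
from h import *
def rect(p,K,R,t,B,O,half=(.1,.08),s=.00025):
    # image: columns = +bed y, rows= +bed x (up slope down image)
    ny,nx=int(2*half[0]/s),int(2*half[1]/s)
    yy,xx=np.meshgrid((np.arange(ny)-ny/2)*s,(np.arange(nx)-nx/2)*s)
    X=O+xx[...,None]*B[:,0]+yy[...,None]*B[:,1]
    C=X@R.T+t; u=K[0,0]*C[...,0]/C[...,2]+K[0,2]; v=K[1,1]*C[...,1]/C[...,2]+K[1,2]
    return cv2.remap(p,u.astype(np.float32),v.astype(np.float32),cv2.INTER_CUBIC)
E
python3 - <<'E'
from rect import *
z=np.load('pics/w1.npz'); P=z['P'];K,R,t=z['K'],z['R'],z['t']
g=P[150:235,215:340].reshape(-1,3)
for i in range(8):
    c=g.mean(0);U=np.linalg.svd(g-c)[2][2]; r=(g-c)@U; g=g[abs(r)<max(.0012,2*r.std())]
U*=np.sign(U[2]); print(len(g),c,U,np.degrees(np.arccos(U[2])),np.degrees(np.arctan2(-U[1],-U[0])))
yaw=11.1;B=frame(yaw)
print('plate offset',(c@B[:,2]), 'assumed', np.array([.594,.034,.093])@B[:,2])
# origin: guess, plate plane
O=np.array([.590,.029,.0]); O=O+B[:,2]*0; O[2]+= (c@B[:,2]-O@B[:,2])/B[2,2]
print('O',O)
I=rect(z['p'],K,R,t,B,O); cv2.imwrite('pics/r1.png',I)
J=rect(z['p'],K,R,t,B,O,half=(.03,.03),s=.0001); cv2.imwrite('pics/r1h.png',J)
E
```

```text
9380 [0.59   0.0258 0.0921] [-0.4909 -0.0976  0.8657] 30.03251080162621 11.239835924529405
plate offset -0.21217593492149187 assumed -0.2141764320846844
O [0.59   0.029  0.0925]
```

View pics/r1.png

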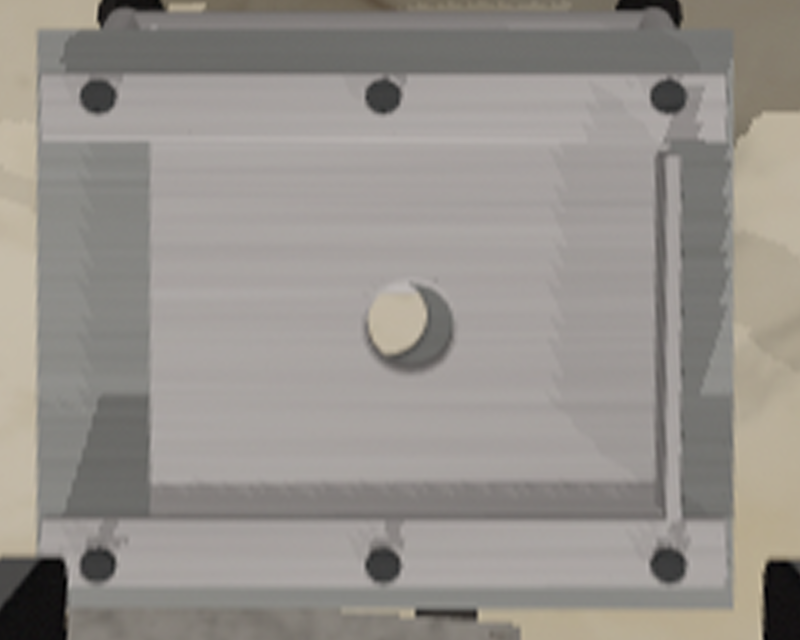

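View pics/r1h.png

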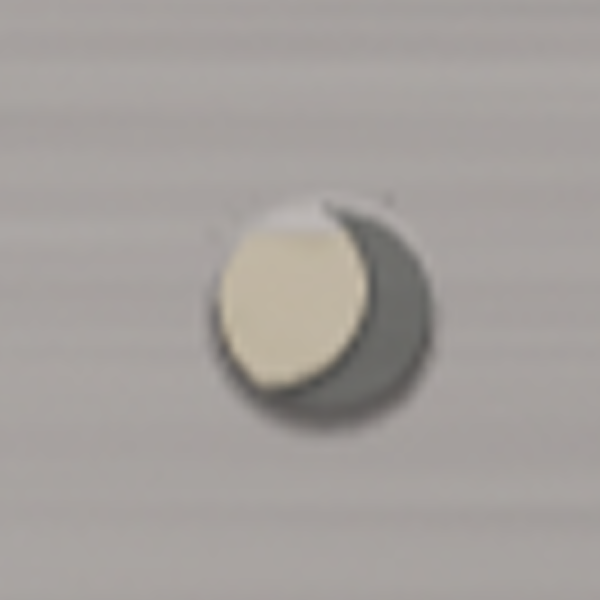

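```bash
python3 - <<'E'
from rect import *
z=np.load('pics/w1.npz'); K,R,t=z['K'],z['R'],z['t']
B=frame(11.1); O=np.array([.59,.029,.0925])
print('cam in bed frame rel O',B.T@(-R.T@t-O)*1000)
J=rect(z['p'],K,R,t,B,O-.009*B[:,2],half=(.1,.08)); cv2.imwrite('pics/r1b.png',J)
J=rect(z['p'],K,R,t,B,O-.009*B[:,2],half=(.02,.02),s=.00007)
def circ(J,s,c,off):
    # overlay circle radius 11mm at offset off (x,y) mm
    n=J.shape[0]/2; cv2.circle(J,(int(n+off[1]/s/1000),int(n+off[0]/s/1000)),int(.011/s),c,1)
circ(J,.00007,(0,0,255),(1.3,-4.2)); cv2.imwrite('pics/r1bh.png',J)
J2=rect(z['p'],K,R,t,B,O,half=(.02,.02),s=.00007); circ(J2,.00007,(0,0,255),(1.4,2.5)); cv2.imwrite('pics/r1ph.png',np.hstack([J2[:,:],J])[:, :].copy() if False else cv2.resize(np.hstack([J2,J]),(800,400)))
J=rect(z['p'],K,R,t,B,O+.004*B[:,2],half=(.1,.08))
for r in (95,96,97,565,566): pass
g=cv2.cvtColor(J,cv2.COLOR_BGR2GRAY); n,l,s,c=cv2.connectedComponentsWithStats((g<90).astype(np.uint8))
print([ (s[i,4],((c[i]-[400,320])*.25)) for i in range(1,n) if 400<s[i,4]<2000])
E
```

```text
cam in bed frame rel O [-56.6227   4.1261 263.7771]
[(np.int32(951), array([-66.8804, -78.0068])), (np.int32(962), array([ 62.2942, -77.9192])), (np.int32(851), array([ -4.1636, -56.0179])), (np.int32(885), array([ 66.1203, -55.9079])), (np.int32(865), array([-74.3488, -56.0014])), (np.int32(903), array([-74.4158,  59.2447])), (np.int32(873), array([-4.203 , 59.3164])), (np.int32(888), array([66.0287, 59.3604])), (np.int32(485), array([12.0119, 71.4144]))]
```

View pics/r1b.png

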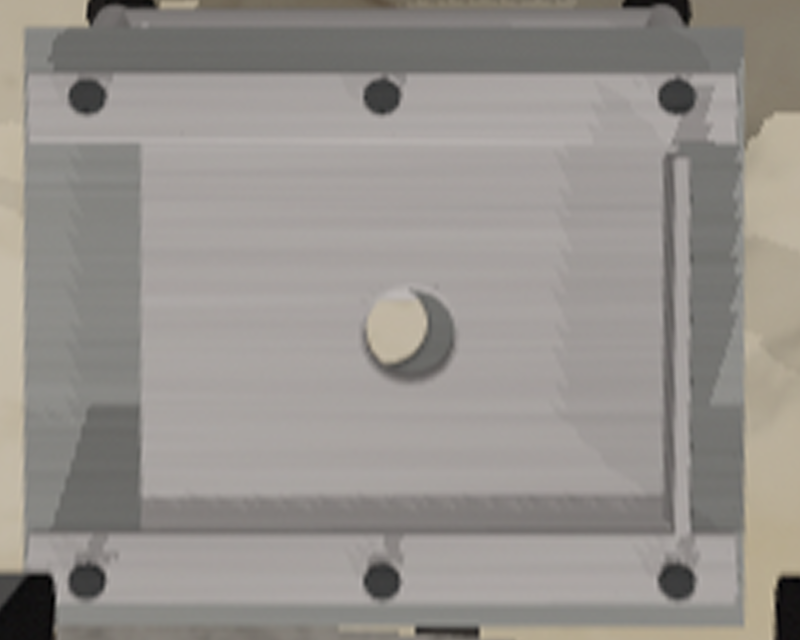

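View pics/r1ph.png

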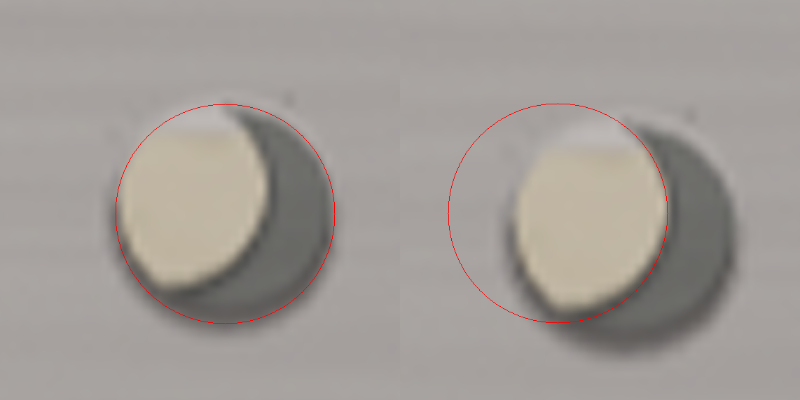

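```bash
python3 - <<'E'
from h import *
go(tool_down(109),np.array([.473,-.22,.22]))
# top-camera cross-check
from rect import *
c=ctrl.get_calibration('top'); p=cv2.imread('pics/top0.png'); B=frame(11.1);O=np.array([.59,.029,.0925])
J=rect(p,np.array(c['intrinsics']),np.array(c['R']),np.array(c['t']),B,O-.009*B[:,2]); cv2.imwrite('pics/rt.png',J)
c=ctrl.get_calibration('scene'); p=cv2.imread('pics/scene0.png')
J=rect(p,np.array(c['intrinsics']),np.array(c['R']),np.array(c['t']),B,O-.009*B[:,2]); cv2.imwrite('pics/rs.png',J)
E
```

```text
t 4.05 turn units [ 4.9866 -1.2942 -0.3472] | shift units: before turn [-7.5545 -2.3724  2.9138]  after turn [-6.9689 -0.6003  4.7183]
```

View pics/rt.png

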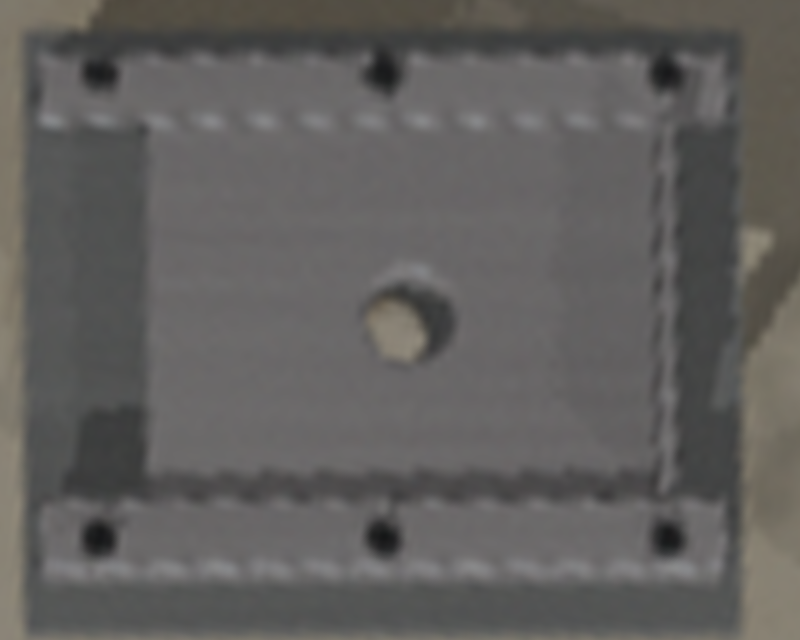

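View pics/rs.png

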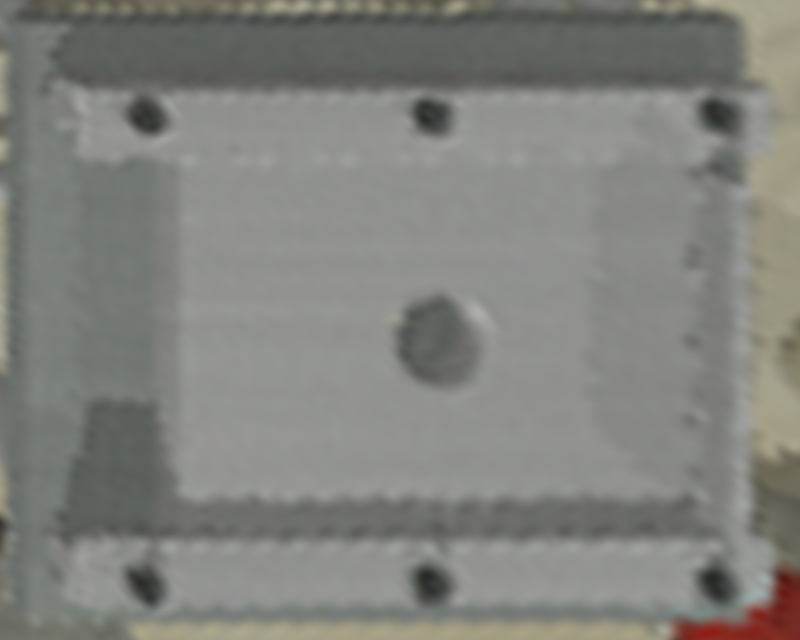

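Call:
{"fn": "step_arm", "kwargs": {"commands": [[0,0,0,0,-1,0,1],[0.83,-0.215,-0.06,-0.4,0,0,1],[0.83,-0.215,-0.06,-0.4,0,0,1],[0.83,-0.215,-0.06,-0.4,0,0,1],[0.83,-0.215,-0.06,-0.4,0,0,1],[0.83,-0.215,-0.06,-0.4,0,0,1],[0.83,-0.215,-0.06,-0.4,0,0,1],[0,0,0,-0.8,0,0.8,1],[0,0,0,-0.8,0,0.8,1],[0,0,0,-0.8,0,0.8,1]]}}

```text
time_s: 5.05
eef_pos: [0.4969, -0.1411, 0.2273]
eef_rot: [-0.411, 0.41, 0.576, -0.576]
wrist_force: [-0.1, -0.5, 0.2]
opening: 1.001
```

```bash
python3 - <<'E'
from h import *
o=obs(); print(o['q'],o['eef_pos'])
go(tool_down(109),np.array([.473,-.22,.22]))
E
```

```text
[-0.5071  0.0538  1.7558  0.0004  1.3332 -2.4106] [ 0.4969 -0.1411  0.2273]
t 5.05 turn units [-0.0042  0.01    0.0109] | shift units: before turn [-2.2258  0.2415  1.6113]  after turn [-2.2272  0.2434  1.609 ]
```

Call:
{"fn": "step_arm", "kwargs": {"commands": [[0,0,0,-0.74,0.08,0.54,1],[0,0,0,-0.74,0.08,0.54,1],[0,0,0,-0.74,0.08,0.54,1],[0,0,0,0,0,0,1],[0,0,0,0,0,0,1]]}}

```text
time_s: 5.55
eef_pos: [0.4727, -0.2194, 0.2201]
eef_rot: [-0.411, 0.411, 0.576, -0.575]
wrist_force: [0.1, 0.2, 0.4]
opening: 0.999
```

```bash
python3 - <<'E'
from h import *
p,d,c,P=snap('wrist','w2.png'); np.savez('pics/w2.npz',p=p,d=d,P=P,R=c['R'],t=c['t'],K=c['intrinsics'])
Q=P.reshape(-1,3); m=(abs(Q[:,0]-.473)<.03)&(abs(Q[:,1]+.22)<.03)
h=Q[m&(Q[:,2]>.14)&(Q[:,2]<.16)]; print(len(h),h.mean(0),cv2.minAreaRect((h[:,:2]*1000).astype(np.float32)))
h=Q[m&(Q[:,2]>.147)&(Q[:,2]<.16)]; print(len(h),h.mean(0),h[:,2].max(),cv2.minAreaRect((h[:,:2]*1000).astype(np.float32)))
h=Q[m&(abs(Q[:,2]-.118)<.02)]; print('sides',len(h),cv2.minAreaRect((h[:,:2]*1000).astype(np.float32)))
go(tool_down(109),np.array([.473,-.22,.1]))
E
```

```text
1005 [ 0.4709 -0.2204  0.1502] ((472.1239318847656, -220.0087127685547), (23.802677154541016, 23.834108352661133), 19.311067581176758)
929 [ 0.4716 -0.2202  0.1507] 0.15413497889424646 ((472.2578125, -219.84463500976562), (23.17293930053711, 23.754507064819336), 18.351112365722656)
sides 277 ((462.3326110839844, -223.22410583496094), (3.370044469833374, 23.80755043029785), 17.348966598510742)
t 5.6 turn units [0.0056 0.0009 0.0152] | shift units: before turn [-0.0447  4.0064  0.0103]  after turn [-0.0383  4.0064  0.0079]
```

View pics/w2.png

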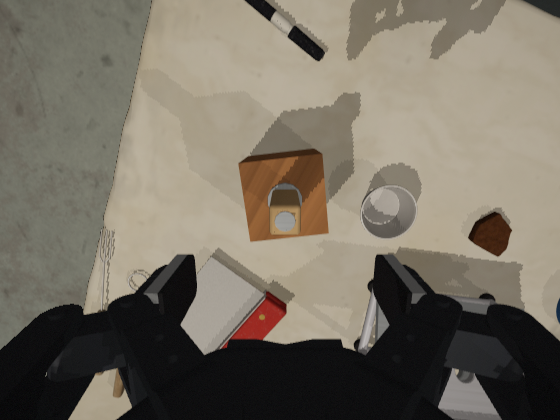

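Call:
{"fn": "step_arm", "kwargs": {"commands": [[0,0,0,-0.03,0.8,0.03,1],[0,0,0,0,0.8,0,1],[0,0,0,0,0.8,0,1],[0,0,0,0,0.8,0,1],[0,0,0,0,0.8,0,1],[0,0,0,0,0,0,0.5],[0,0,0,0,0,0,0.2],[0,0,0,0,0,0,0],[0,0,0,0,0,0,0],[0,0,0,0,0,0,0]]}}

```text
time_s: 6.6
eef_pos: [0.4729, -0.2205, 0.1017]
eef_rot: [-0.41, 0.411, 0.576, -0.575]
wrist_force: [-0.3, 1.8, 5.3]
opening: 0.272
```

Call:
{"fn": "step_arm", "kwargs": {"commands": [[0,0,0,0,0,0,0],[0,0,0,0,0,0,0],[0,0,0,0,0,0,0],[0,0,0,0,0,0,0]]}}

```text
time_s: 7.0
eef_pos: [0.4729, -0.2205, 0.1017]
eef_rot: [-0.41, 0.411, 0.576, -0.575]
wrist_force: [-0.1, 1.6, 6.3]
opening: 0.27
```

Call:
{"fn": "step_arm", "kwargs": {"commands": [[0,0,0,0,-0.2,0,0],[0,0,0,0,-0.5,0,0],[0,0,0,0,-0.5,0,0],[0,0,0,0,-0.5,0,0],[0,0,0,0,-0.5,0,0],[0,0,0,0,-0.8,0,0],[0,0,0,0,-0.8,0,0],[0,0,0,0,-0.8,0,0],[0,0,0,0,0,0,0],[0,0,0,0,0,0,0]]}}

```text
time_s: 8.0
eef_pos: [0.4716, -0.2202, 0.2378]
eef_rot: [-0.411, 0.41, 0.576, -0.575]
wrist_force: [-0.2, 0.6, -3.8]
opening: 0.271
```

```bash
python3 - <<'E'
from h import *
p,d,c,P=snap('wrist','w3.png'); np.savez('pics/w3.npz',p=p,d=d,P=P,R=c['R'],t=c['t'],K=c['intrinsics'])
p,d,c,P=snap('scene','s3.png'); cv2.imwrite('pics/s3z.png',cv2.resize(p[80:340,200:400],None,fx=2.3,fy=2.3))
B=frame(11.1);O=np.array([.59,.029,.0925]); bh=O-.009*B[:,2]+.0015*B[:,0]-.00415*B[:,1]; ph=O+.0015*B[:,0]+.0025*B[:,1]
print('bed',bh,'plate',ph)
# standoff: handle mid -> TCP is 18.4mm below mid => tip 84.6 below TCP
o=obs(); tcp=np.array(o['eef_pos']); print(o['q'],tcp)
tgt=ph-.0033*B[:,1]+(.0846+.04)*B[:,2]; go(tool_bed(B),tgt)
E
```

```text
bed [0.5965 0.026  0.0855] plate [0.5908 0.0317 0.0932]
[-0.666   0.0542  1.7367  0.0015  1.3545 -2.5693] [ 0.4709 -0.2196  0.2363]
t 8.1 turn units [-5.0019  1.2819  0.3824] | shift units: before turn [ 6.789   1.1956 -4.4376]  after turn [ 7.3409  2.7436 -2.4076]
```

View pics/w3.png

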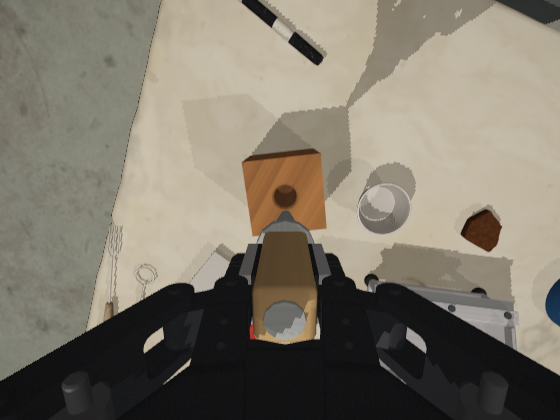

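View pics/s3z.png

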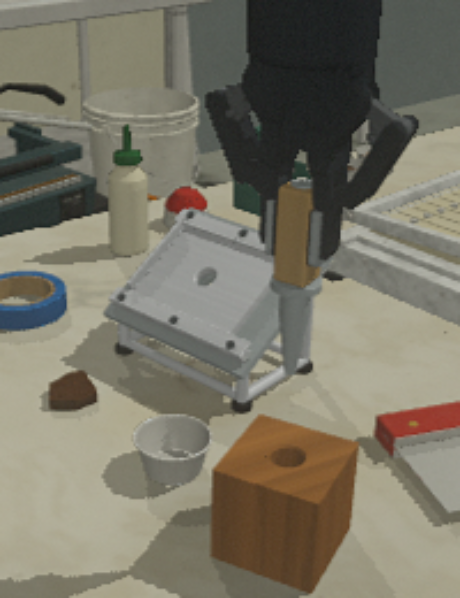

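Call:
{"fn": "step_arm", "kwargs": {"commands": [[-0.83,0.215,0.065,0,0,0,0],[-0.83,0.215,0.065,0,0,0,0],[-0.83,0.215,0.065,0,0,0,0],[-0.83,0.215,0.065,0,0,0,0],[-0.83,0.215,0.065,0,0,0,0],[-0.85,0.21,0.06,0,0,0,0],[0,0,0,0.7,0,-0.2,0],[0,0,0,0.7,0,-0.2,0],[0,0,0,0.7,0,-0.2,0],[0,0,0,0.7,0,-0.2,0]]}}

```text
time_s: 9.1
eef_pos: [0.475, -0.1326, 0.248]
eef_rot: [-0.318, 0.551, 0.668, -0.386]
wrist_force: [0.2, -0.1, -2.4]
opening: 0.273
```

Call:
{"fn": "step_arm", "kwargs": {"commands": [[0,0,0,0.7,0,-0.2,0],[0,0,0,0.7,0,-0.2,0],[0,0,0,0.7,0,-0.2,0],[0,0,0,0.7,0,-0.2,0],[0,0,0,0.7,0,-0.2,0],[0,0,0,0.7,0,-0.2,0],[0,0,0,0.3,0.4,-0.2,0],[0,0,0,0,0.4,-0.2,0],[0,0,0,0,0,0,0],[0,0,0,0,0,0,0]]}}

```text
time_s: 10.1
eef_pos: [0.5016, 0.0094, 0.2512]
eef_rot: [-0.318, 0.55, 0.668, -0.387]
wrist_force: [-0.0, -0.6, -1.5]
opening: 0.274
```

```bash
cat >> h.py <<'E'
B=frame(11.1);O=np.array([.59,.029,.0925]); bh=O-.009*B[:,2]+.0015*B[:,0]-.00415*B[:,1]; ph=O+.0015*B[:,0]+.0025*B[:,1]
E
python3 - <<'E'
from h import *
p,d,c,P=snap('wrist','w4.png'); np.savez('pics/w4.npz',p=p,d=d,P=P,R=c['R'],t=c['t'],K=c['intrinsics'])
p2,d,c2,P=snap('scene','s4.png'); cv2.imwrite('pics/s4z.png',cv2.resize(p2[80:290,200:370],None,fx=2.7,fy=2.7))
o=obs(); tcp=np.array(o['eef_pos']); print(o['q'],tcp,o['wrist_force'])
tgt=ph-.0033*B[:,1]+(.0846+.04)*B[:,2]; go(tool_bed(B),tgt)
def px(X):
    C=np.array(c['R'])@X+c['t']; K=np.array(c['intrinsics']); return (K@C/C[2])[:2]
T=Rw(o['eef_rot']); print('pred tip px',px(tcp+.0846*T[:,1]),'plate hole',px(ph),'bed',px(bh))
cv2.imwrite('pics/w4z.png',cv2.resize(p[130:270,200:370],None,fx=4,fy=4,interpolation=cv2.INTER_CUBIC))
E
```

```text
[-0.4089 -0.3716  2.1574  0.3563  0.9413 -2.324 ] [0.5021 0.0088 0.2523] [-0.3031 -0.3151 -2.7691]
t 10.2 turn units [ 0.0062  0.0057 -0.0204] | shift units: before turn [0.0741 1.9626 0.0129]  after turn [0.0699 1.9628 0.0116]
pred tip px [284.1656 215.6915] plate hole [289.2128 190.34  ] bed [283.2984 188.7668]
```

View pics/w4z.png

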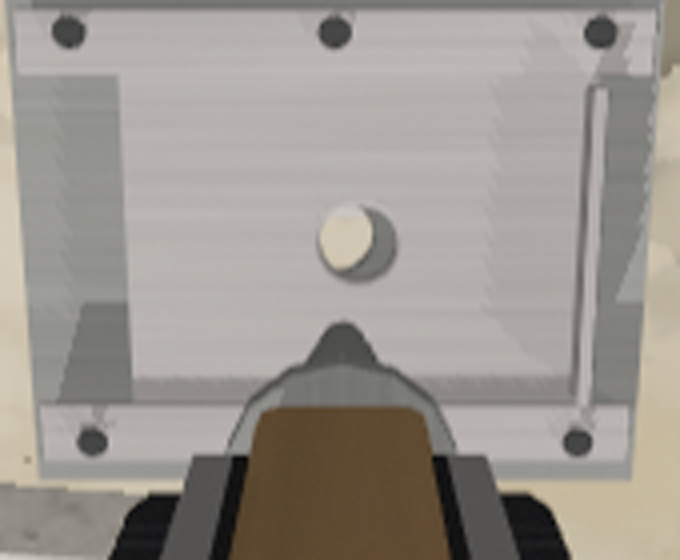

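View pics/s4z.png

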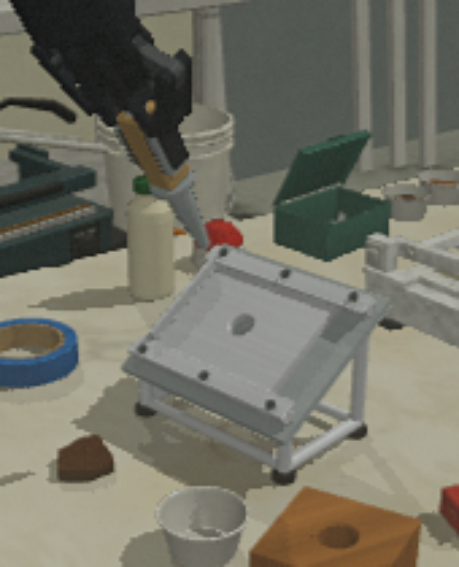

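```bash
python3 - <<'E'
from h import *
z=np.load('pics/w4.npz'); p=z['p'];K,R,t=z['K'],z['R'],z['t']
o=obs(); T=Rw(o['eef_rot']); tcp=np.array(o['eef_pos'])
print('cam in tool',T.T@(-R.T@t-tcp)*1000); print(R@T)
def px(X):
    C=R@X+t; return (K@C/C[2])[:2]
for s,n in((.0846,'tip'),(.0396,'taper top'),(.0196,'collar'),(-.0506,'handle end')):
    print(n,px(tcp+s*T[:,1]),px(tcp+s*T[:,1]+.001*T[:,0]))
g=cv2.cvtColor(p,cv2.COLOR_BGR2GRAY).astype(float)
for r in (212,214,216,218,220,224,228,232,236,240,244):
    print(r,g[r,262:312].astype(int).tolist())
E
```

```text
cam in tool [  -0.2889 -142.4746   66.8155]
[[ 1.     -0.0025 -0.0002]
 [-0.0008 -0.2606 -0.9655]
 [ 0.0024  0.9655 -0.2606]]
tip [284.1656 215.6915] [285.4193 215.6903]
taper top [284.2634 235.2034] [285.7991 235.2018]
collar [284.3226 247.005 ] [286.0288 247.0031]
handle end [284.7009 322.425 ] [287.4968 322.4201]
212 [181, 181, 181, 181, 181, 181, 181, 181, 181, 181, 181, 181, 180, 180, 180, 181, 180, 180, 180, 129, 76, 77, 78, 78, 78, 78, 77, 111, 160, 180, 180, 180, 179, 179, 180, 179, 180, 180, 180, 180, 180, 179, 180, 180, 179, 179, 179, 179, 178, 178]
214 [180, 180, 180, 180, 180, 179, 179, 179, 180, 179, 179, 179, 179, 178, 179, 179, 179, 168, 91, 76, 78, 78, 79, 79, 79, 78, 79, 77, 76, 159, 178, 178, 177, 177, 177, 177, 178, 177, 177, 177, 177, 177, 177, 177, 177, 178, 178, 178, 177, 177]
216 [179, 179, 178, 179, 178, 179, 178, 178, 178, 178, 178, 178, 178, 177, 178, 178, 158, 90, 77, 77, 79, 78, 79, 80, 78, 78, 78, 79, 78, 77, 110, 175, 176, 175, 176, 175, 175, 175, 175, 175, 175, 175, 175, 175, 175, 175, 175, 175, 175, 174]
218 [179, 179, 179, 179, 179, 178, 179, 179, 179
[... 1076 characters left out ...]
 76, 77, 76, 78, 78, 79, 83, 97, 109, 119, 127, 126, 116, 111, 153, 174]
236 [146, 137, 85, 76, 75, 76, 75, 75, 75, 74, 73, 72, 72, 72, 73, 74, 74, 73, 74, 76, 74, 76, 76, 76, 76, 76, 77, 76, 77, 77, 76, 77, 77, 77, 77, 76, 77, 78, 78, 78, 79, 79, 79, 78, 93, 127, 124, 122, 119, 117]
240 [146, 82, 75, 75, 77, 76, 75, 75, 74, 74, 72, 72, 73, 74, 74, 74, 73, 75, 75, 77, 74, 76, 76, 76, 76, 77, 78, 75, 77, 77, 77, 77, 77, 77, 77, 77, 76, 77, 78, 78, 77, 78, 78, 78, 79, 100, 122, 121, 123, 124]
244 [74, 76, 75, 76, 75, 75, 76, 74, 74, 73, 73, 73, 75, 73, 74, 74, 74, 75, 75, 76, 76, 76, 76, 76, 76, 77, 78, 77, 76, 77, 78, 78, 78, 77, 78, 77, 77, 78, 78, 78, 78, 79, 79, 78, 79, 76, 18, 19, 17, 38]
```

Call:
{"fn": "step_arm", "kwargs": {"commands": [[0,0,0,0.045,0.45,0.01,0],[0,0,0,0,0.5,0,0],[0,0,0,0,0.5,0,0],[0,0,0,0,0.5,0,0],[0,0,0,0,0.5,0,0],[0,0,0,0,0.25,0,0],[0,0,0,0,0,0,0],[0,0,0,0,0,0,0]]}}

```text
time_s: 11.0
eef_pos: [0.5421, 0.0176, 0.1831]
eef_rot: [-0.316, 0.551, 0.669, -0.386]
wrist_force: [0.3, -0.1, -2.6]
opening: 0.271
```

```bash
cat > look.py <<'E'
from h import *
import sys
n=sys.argv[1]
p,d,c,P=snap('wrist','w%s.png'%n); np.savez('pics/w%s.npz'%n,p=p,d=d,P=P,R=c['R'],t=c['t'],K=c['intrinsics'])
o=obs(); tcp=np.array(o['eef_pos']); T=Rw(o['eef_rot']); print(o['time_s'],tcp,'F tool',T.T@np.array(o['wrist_force']),'tau',T.T@np.array(o['torque']))
tip=tcp+.0867*T[:,1]; print('tip rel plate hole plane, bed hole xy (mm)',B.T@(tip-bh)*1000-[0,0,9],'plate hole y +6.65'); print('tilt err units',Rn.from_matrix(T.T@tool_bed(B)).as_rotvec()*180/np.pi/6)
R,t,K=[np.array(c[k]) for k in('R','t','intrinsics')]
def px(X):
    C=R@X+t; return (K@C/C[2])[:2]
print('tip',px(tip),'plate',px(ph),'bed',px(bh))
a=cv2.resize(p[150:260,220:350],None,fx=5,fy=5,interpolation=cv2.INTER_CUBIC); cv2.imwrite('pics/w%sz.png'%n,a)
E
python3 look.py 5
```

```text
11.05 [0.5422 0.0176 0.1834] F tool [-0.83    2.4209  1.0229] tau [0.4435 0.0928 0.0328]
tip rel plate hole plane, bed hole xy (mm) [ 1.6825  1.8945 16.5881] plate hole y +6.65
tilt err units [ 0.0258  0.011  -0.0286]
tip [285.0293 213.9716] plate [290.5718 206.6706] bed [282.8944 204.0586]
```

View pics/w5z.png

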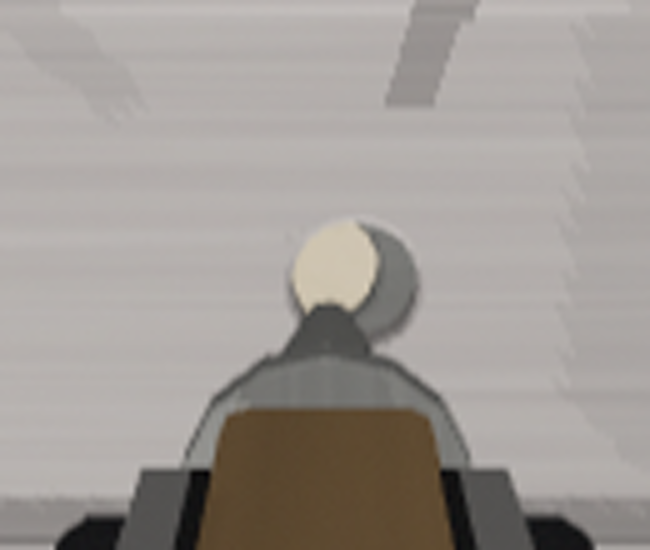

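```bash
cat > ov.py <<'E'
from h import *
import sys
def circ3(c,r,A): # circle pts in plane spanned by A cols
    a=np.linspace(0,2*np.pi,80); return c+r*(np.cos(a)[:,None]*A[:,0]+np.sin(a)[:,None]*A[:,1])
def overlay(n,p,R,t,K,tcp,T,L,box,f,dbed=np.zeros(3)):
    r0,r1,c0,c1=box
    a=cv2.resize(p[r0:r1,c0:c1],None,fx=f,fy=f,interpolation=cv2.INTER_CUBIC)
    def px(X):
        C=X@R.T+t; q=C@K.T; q=q[:,:2]/q[:,2:]; return (((q-[c0,r0])+.5)*f-.5)
    def dr(X,col): cv2.polylines(a,[np.round(px(X)*8).astype(np.int32)],True,col,1,cv2.LINE_AA,3)
    dr(circ3(ph+dbed,.011,B),(0,0,255)); dr(circ3(bh+dbed,.011,B),(255,0,0))
    A=T[:,[0,2]]
    dr(circ3(tcp+L*T[:,1],.004,A),(0,255,0)); dr(circ3(tcp+(L-.065)*T[:,1],.017,A),(0,255,255)); dr(circ3(tcp+(L-.071)*T[:,1],.017,A),(0,255,255))
    cv2.imwrite('pics/%s.png'%n,a)
E
python3 - <<'E'
from ov import *
Cs=[];os=[]
for i in range(5):
    c=ctrl.get_calibration('wrist'); o=obs(); p,d=ctrl.camera('wrist')
    R=np.array(c['R']);t=np.array(c['t']);T=Rw(o['eef_rot']);tc=np.array(o['eef_pos'])
    print(tc,T.T@(-R.T@t-tc)*1000, -R.T@t, Rn.from_matrix(T.T@tool_bed(B)).as_rotvec()*57.3,Rn.from_matrix(R@tool_bed(B)).as_rotvec()*57.3)
    os.append((tc,T,R,t))
K=np.array(c['intrinsics']); np.savez('pics/w6.npz',p=p,R=R,t=t,K=K)
tc=np.mean([x[0] for x in os],0); T=Rn.from_matrix([x[1] for x in os]).mean().as_matrix(); Rm=Rn.from_matrix([x[2] for x in os]).mean().as_matrix(); cp=np.mean([-x[2].T@x[3] for x in os],0); tm=-Rm@cp
for L in(.0846,.0867):
    tip=tc+L*T[:,1]; print(L,B.T@(tip-bh)*1000-[0,0,9])
overlay('o6',p,Rm,tm,K,tc,T,.0857,(170,250,230,340),6)
E
```

```text
[0.5422 0.0176 0.1834] [  -0.7276 -143.1299   66.236 ] [ 0.4155 -0.0076  0.2739] [ 0.1546  0.0662 -0.1714] [105.3763   0.1337  -0.0413]
[0.5423 0.0176 0.1836] [  -0.7372 -143.1279   66.2502] [ 0.4156 -0.0076  0.274 ] [ 0.1726  0.0771 -0.18  ] [105.3954   0.1475  -0.0411]
[0.5423 0.0176 0.1836] [  -0.7434 -143.1424   66.2367] [ 0.4156 -0.0076  0.274 ] [ 0.177   0.08   -0.1804] [105.4011   0.1521  -0.0388]
[0.5423 0.0177 0.1835] [  -0.7292 -143.1258   66.2557] [ 0.4156 -0.0076  0.274 ] [ 0.1767  0.0859 -0.1811] [105.3979   0.1507  -0.0353]
[0.5423 0.0177 0.1835] [  -0.7166 -143.1111   66.2857] [ 0.4155 -0.0075  0.2739] [ 0.1716  0.0857 -0.1773] [105.3897   0.1458  -0.0314]
0.0846 [ 1.816  1.935 18.728]
0.0867 [ 1.8222  1.9285 16.6281]
```

View pics/o6.png

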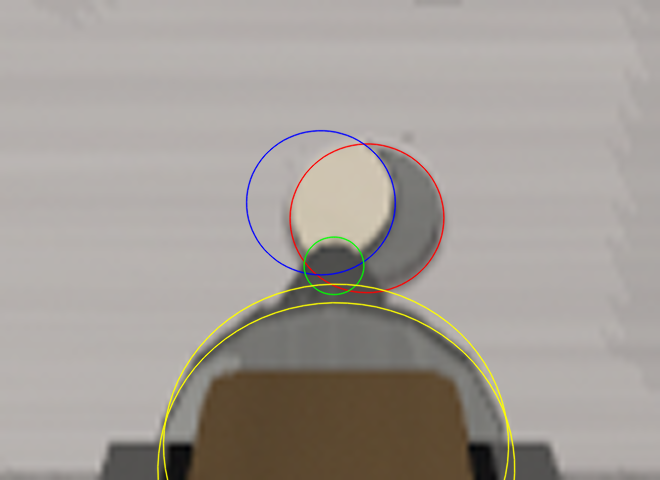

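Call:
{"fn": "step_arm", "kwargs": {"commands": [[0.03,0.01,-0.03,0.03,0,0.075,0],[0,0,0,0,0,0,0],[0,0,0,0,0.2,0,0],[0,0,0,0,0.2,0,0],[0,0,0,0,0.2,0,0],[0,0,0,0,0.2,0,0],[0,0,0,0,0.2,0,0],[0,0,0,0,0.17,0,0],[0,0,0,0,0,0,0],[0,0,0,0,0,0,0]]}}

```text
time_s: 12.3
eef_pos: [0.5571, 0.0219, 0.1509]
eef_rot: [-0.318, 0.55, 0.669, -0.387]
wrist_force: [0.2, 0.1, -2.7]
opening: 0.271
```

```bash
cat > chk.py <<'E'
from ov import *
n=sys.argv[1]
os=[]
for i in range(2):
    c=ctrl.get_calibration('wrist'); o=obs(); p,d=ctrl.camera('wrist')
    os.append((np.array(o['eef_pos']),Rw(o['eef_rot']),np.array(c['R']),np.array(c['t'])))
tc,T,R,t=os[-1]; K=np.array(c['intrinsics'])
print(o['time_s'],'rot err units',Rn.from_matrix(T.T@tool_bed(B)).as_rotvec()*57.3/6,'F tool',T.T@np.array(o['wrist_force']),'tau',T.T@np.array(o['torque']),o['opening'])
L=.0857
for s,nm in((L,'tip'),(L-.045,'taper top'),(L-.065,'collar')): print(nm,B.T@(tc+s*T[:,1]-bh)*1000-[0,0,9])
overlay('o'+n,p,R,t,K,tc,T,L,(150,250,215,355),5.5)
E
python3 chk.py 7
```

```text
12.35 rot err units [-0.012   0.0021  0.0068] F tool [0.265  2.386  0.8983] tau [ 0.4924 -0.0139 -0.0241] 0.2730116020473358
tip [ -1.3301   3.4622 -18.1009]
taper top [-1.2737  3.43   26.8991]
collar [-1.2487  3.4157 46.8991]
```

View pics/o7.png

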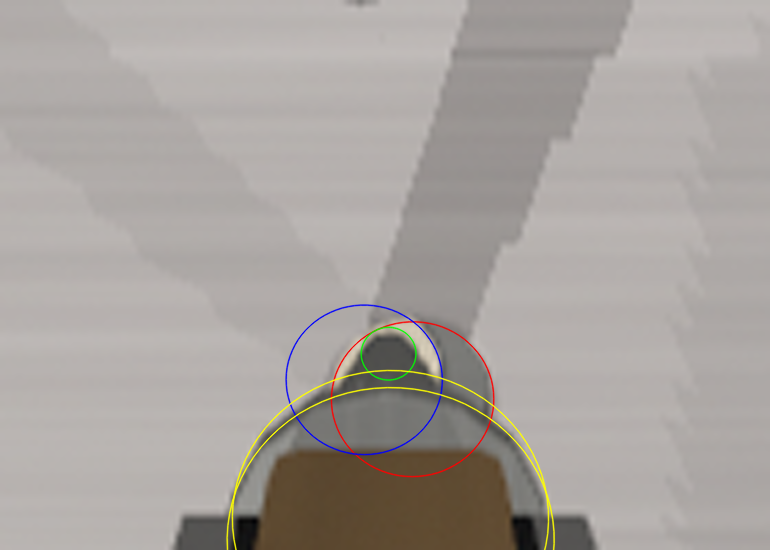

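Call:
{"fn": "step_arm", "kwargs": {"commands": [[0,0,0,-0.015,0.12,-0.02,0],[0,0,0,-0.015,0.12,0,0],[0,0,0,-0.015,0.12,0,0],[0,0,0,-0.02,0.12,0,0],[0,0,0,-0.02,0.12,0,0],[0,0,0,-0.02,0.12,0,0],[0,0,0,0,0,0,0],[0,0,0,0,0,0,0]]}}

```text
time_s: 13.2
eef_pos: [0.5687, 0.021, 0.1323]
eef_rot: [-0.318, 0.55, 0.669, -0.387]
wrist_force: [1.2, 3.7, -3.2]
opening: 0.276
```

```bash
python3 chk.py 8
```

```text
13.25 rot err units [-0.0177  0.0005  0.0094] F tool [3.1764 3.8486 0.9416] tau [ 0.2556  0.0174 -0.7823] 0.2717626010738436
tip [ -1.2058   0.473  -39.9373]
taper top [-1.1225  0.4288  5.0626]
collar [-1.0854  0.4092 25.0626]
```

View pics/o8.png

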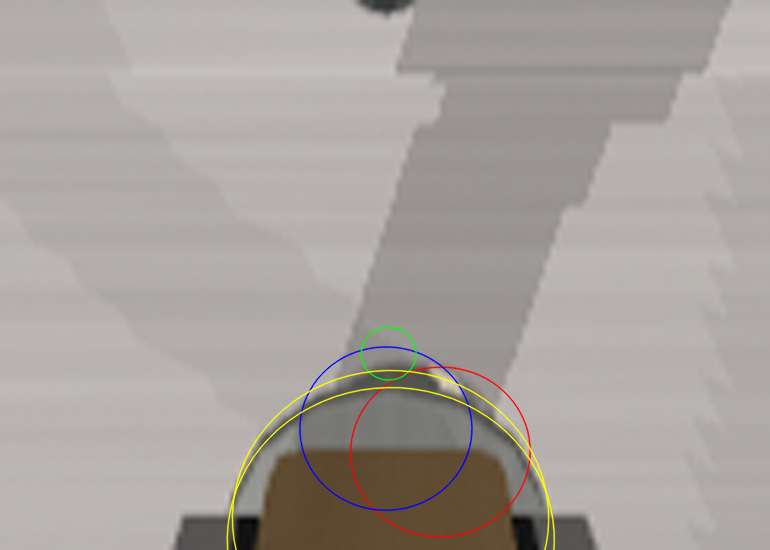

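Call:
{"fn": "step_arm", "kwargs": {"commands": [[0,0,0,-0.013,0.1,-0.02,0],[0,0,0,0,0.1,0,0],[0,0,0,0,0.1,0,0],[0,0,0,0,0.1,0,0],[0,0,0,0,0.1,0,0],[0,0,0,0,0,0,0]]}}

```text
time_s: 13.9
eef_pos: [0.5768, 0.0221, 0.1195]
eef_rot: [-0.318, 0.55, 0.669, -0.387]
wrist_force: [0.3, 3.1, -5.1]
opening: 0.276
```

```bash
python3 chk.py 9
```

```text
13.95 rot err units [-0.0164  0.0005  0.0073] F tool [2.9495 4.4773 0.6952] tau [ 0.4148 -0.0037 -0.7413] 0.27494836319453736
tip [ -0.518   -0.0356 -55.0726]
taper top [ -0.441   -0.0702 -10.0727]
collar [-0.4067 -0.0855  9.9273]
```

Call:
{"fn": "step_arm", "kwargs": {"commands": [[0,0,0,0,0.07,0,0],[0,0,0,0,0.07,0,0],[0,0,0,0,0.07,0,0],[0,0,0,0,0.03,0,0],[0,0,0,0,0,0,0]]}}

```text
time_s: 14.5
eef_pos: [0.5803, 0.0228, 0.1136]
eef_rot: [-0.318, 0.55, 0.669, -0.386]
wrist_force: [-0.4, 4.2, -3.4]
opening: 0.276
```

Call:
{"fn": "step_arm", "kwargs": {"commands": [[0,0,0,0,0.04,0,0],[0,0,0,0,0.02,0,0],[0,0,0,0,0,0,0]]}}

```text
time_s: 14.8
eef_pos: [0.5812, 0.0229, 0.1121]
eef_rot: [-0.318, 0.55, 0.669, -0.386]
wrist_force: [-1.8, 3.7, -1.5]
opening: 0.276
```

```bash
python3 chk.py 10
```

```text
14.85 rot err units [-0.0131  0.0017  0.0071] F tool [4.0951 2.4759 2.1927] tau [ 0.6408  0.0076 -0.7251] 0.2731055106437671
tip [ -0.3372  -0.0062 -63.7828]
taper top [ -0.2753  -0.0397 -18.7829]
collar [-0.2477 -0.0545  1.2171]
```

View pics/o10.png

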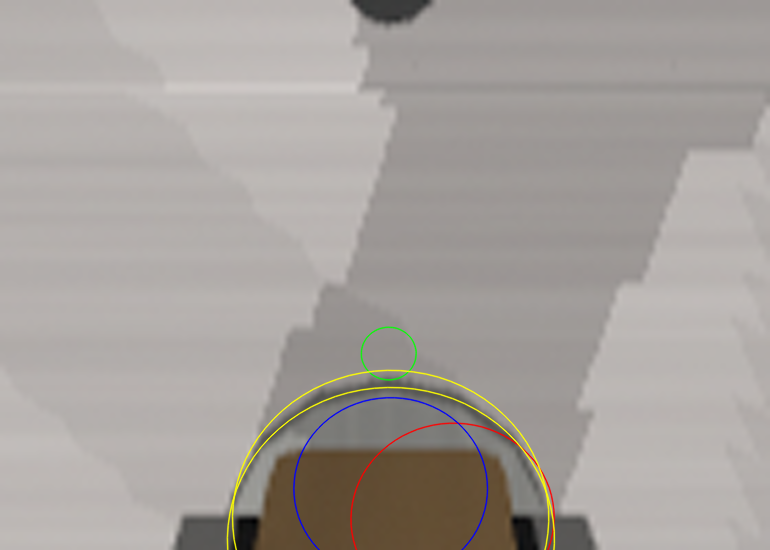

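Call:
{"fn": "step_arm", "kwargs": {"commands": [[0,0,0,0,0.03,0,0],[0,0,0,0,0.02,0,0],[0,0,0,0,0,0,0]]}}

```text
time_s: 15.2
eef_pos: [0.5816, 0.0229, 0.1116]
eef_rot: [-0.318, 0.55, 0.669, -0.387]
wrist_force: [-15.8, -0.6, 11.8]
opening: 0.273
```

```bash
python3 chk.py 11
```

```text
15.25 rot err units [-0.0127  0.0092  0.006 ] F tool [  4.0428 -17.2451   7.0348] tau [ 1.4819  0.062  -0.6235] 0.27238648034824736
tip [ -0.2103  -0.1433 -64.4863]
taper top [ -0.1506  -0.1715 -19.4863]
collar [-0.124  -0.184   0.5136]
```

Call:
{"fn": "step_arm", "kwargs": {"commands": [[0,0,0,0,0.02,0,0],[0,0,0,0,0,0,0]]}}

```text
time_s: 15.5
eef_pos: [0.5817, 0.0229, 0.1115]
eef_rot: [-0.318, 0.55, 0.669, -0.387]
wrist_force: [-25.8, -1.1, 22.1]
opening: 0.277
```

```bash
python3 chk.py 12; python3 - <<'E'
from h import *
p,d,c,P=snap('scene','s12.png'); cv2.imwrite('pics/s12z.png',cv2.resize(p[130:270,220:360],None,fx=4.2,fy=4.2,interpolation=cv2.INTER_CUBIC))
E
```

```text
15.55 rot err units [-0.0123  0.0142  0.0052] F tool [  4.1603 -31.4252  10.6632] tau [ 2.0547  0.0498 -0.5158] 0.2735220966220716
tip [ -0.1548  -0.2213 -64.556 ]
taper top [ -0.0967  -0.2457 -19.556 ]
collar [-0.0709 -0.2565  0.444 ]
```

View pics/s12z.png

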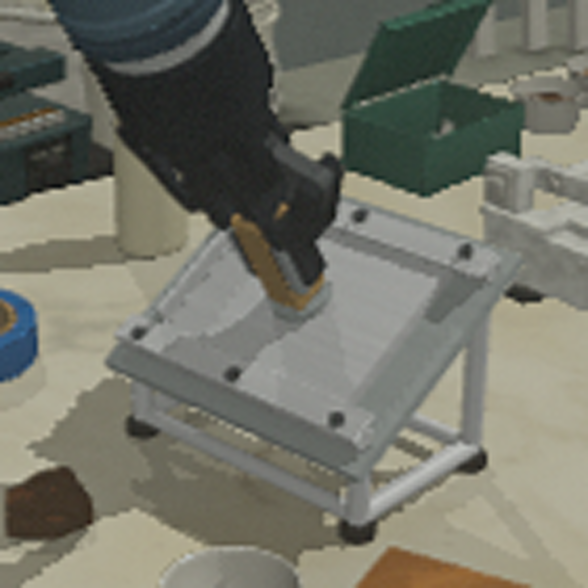

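Call:
{"fn": "step_arm", "kwargs": {"commands": [[0,0,0,0,-0.02,0.01,0],[0,0,0,0,0,0,0.35],[0,0,0,0,0,0,0.45],[0,0,0,0,0,0,0.6],[0,0,0,0,0,0,0.6],[0,0,0,0,0,0,0.6]]}}

```text
time_s: 16.25
eef_pos: [0.5819, 0.0228, 0.1109]
eef_rot: [-0.318, 0.55, 0.669, -0.386]
wrist_force: [-0.8, -0.0, 0.7]
opening: 0.6
```

```bash
python3 chk.py 13; python3 - <<'E'
from h import *
p,d,c,P=snap('scene','s13.png'); cv2.imwrite('pics/s13z.png',cv2.resize(p[130:270,220:360],None,fx=4.2,fy=4.2,interpolation=cv2.INTER_CUBIC))
E
```

```text
16.3 rot err units [-0.01    0.0013  0.0037] F tool [ 0.0841  0.1928 -0.1075] tau [ 0.2516  0.011  -0.007 ] 0.601369551590061
tip [ -0.4011  -0.2465 -65.2483]
taper top [ -0.3542  -0.264  -20.2484]
collar [-0.3333 -0.2717 -0.2484]
```

View pics/o13.png

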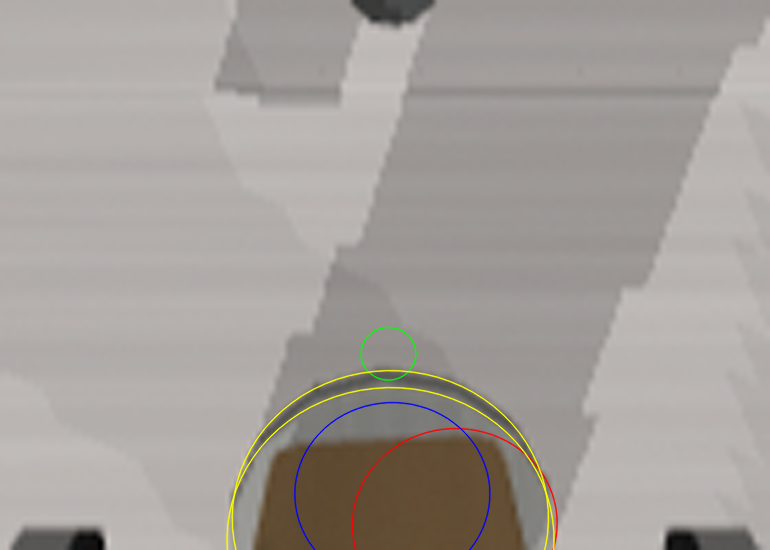

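View pics/s13z.png

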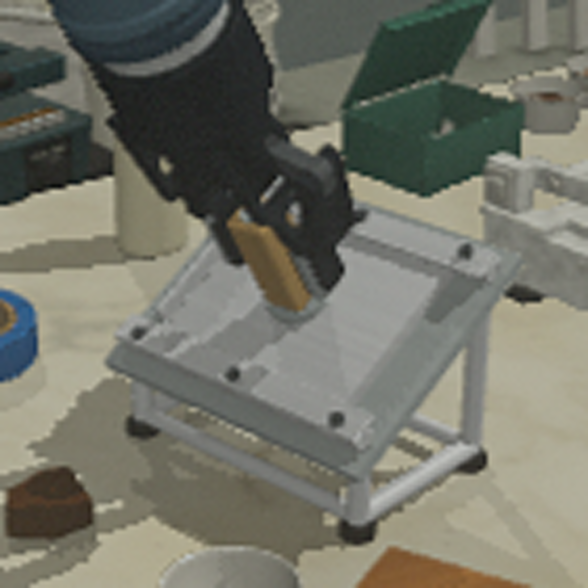

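Call:
{"fn": "step_arm", "kwargs": {"commands": [[0,0,0,0,-0.2,0,0.7],[0,0,0,0,-0.3,0,0.7],[0,0,0,0,-0.5,0,0.7],[0,0,0,0,-0.6,0,0.7],[0,0,0,0,-0.8,0,0.7],[0,0,0,0,-0.8,0,0.7],[0,0,0,0,-0.8,0,0.7],[0,0,0,0,0,0,0.7]]}}

```text
time_s: 17.2
eef_pos: [0.5237, 0.0106, 0.2187]
eef_rot: [-0.315, 0.552, 0.669, -0.386]
wrist_force: [0.6, -0.1, 0.3]
opening: 0.697
```

```bash
python3 - <<'E'
from rect import *
p,d,c,P=snap('scene','s14.png'); cv2.imwrite('pics/s14z.png',cv2.resize(p[130:270,220:360],None,fx=4.2,fy=4.2,interpolation=cv2.INTER_CUBIC))
Q=P.reshape(-1,3)
p,d,c,P=snap('wrist','w14.png'); Q2=P.reshape(-1,3)
K,R,t=[np.array(c[k]) for k in('intrinsics','R','t')]
cv2.imwrite('pics/r14.png',rect(p,K,R,t,B,O-.009*B[:,2],half=(.1,.08)))
for n,q in(('scene',Q),('wrist',Q2)):
    b=(q-bh)@B*1000; b[:,2]-=9
    m=(np.hypot(b[:,0],b[:,1])<40)
    h=b[m&(b[:,2]>12)&(b[:,2]<72)]; print(n,'handle zmax',b[m&(b[:,2]<100)][:,2].max())
    for lo in range(8,76,8):
        k=b[m&(b[:,2]>lo)&(b[:,2]<lo+8)]
        if len(k)>5: print(lo,len(k),k.mean(0),k.min(0)[:2],k.max(0)[:2])
    k=b[(np.hypot(b[:,0],b[:,1])<16.)&(b[:,2]>3)&(b[:,2]<9)]; print('collar',len(k),k.mean(0) if len(k) else '')
    top=b[m&(b[:,2]>67)&(b[:,2]<74)]
    if len(top)>20:
        cc=top.mean(0); print('top plane',len(top),cc,np.linalg.svd(top-cc)[2][2])
    if len(k)>20: cc=k.mean(0); print('collar normal',np.linalg.svd(k-cc)[2][2])
E
```

```text
scene handle zmax 73.466217064994
8 33 [-6.9205 -5.7192 12.2123] [-14.816  -11.5755] [8.8458 9.0711]
16 36 [-5.4538 -7.4787 19.785 ] [-15.0683 -12.9076] [ 9.0385 10.1743]
24 37 [-6.5379 -6.4356 27.9794] [-14.7863 -13.9741] [8.6457 8.3672]
32 40 [-6.5149 -6.9212 35.7616] [-14.8427 -11.8882] [ 9.6005 12.059 ]
40 42 [-7.3296 -6.2217 44.0733] [-14.9131 -12.4632] [ 9.1366 10.2717]
48 36 [-6.4095 -6.4989 52.2237] [-15.3071 -12.5137] [ 9.4258 10.1745]
56 44 [-6.2536 -7.5851 60.0995] [-15.6864 -12.4727] [8.6701 8.6197]
64 100 [-4.2325 -1.837  69.0381] [-15.3631 -11.4001] [ 9.0135 14.3728]
72 7 [-1.6709  0.5998 72.6236] [-8.1888 -7.2991] [5.2709 5.6478]
collar 34 [-3.9244 -7.7802  5.5846]
top plane 91 [-3.5653 -1.0764 69.9581] [-0.0432 -0.0539  0.9976]
collar normal [0.0824 0.0315 0.9961]
wrist handle zmax 73.77369884150423
8 32 [-13.1868  -1.9374  12.4531] [-13.9285 -12.335 ] [-10.1616  10.1356]
16 46 [-13.2445  -0.0876  20.0067] [-14.0476 -11.9458] [-11.1276  11.4154]
24 48 [-13.3089   0.0567  28.2227] [-13.8879 -10.8447] [-11.9145  11.0314]
32 50 [-13.2416  -0.526   36.2885] [-13.9279 -12.3989] [-10.0181  10.6649]
40 57 [-13.2126  -1.0173  44.3166] [-14.0618 -11.9812] [-11.3166  11.2446]
48 59 [-13.2081  -0.4812  52.1747] [-13.8682 -12.3642] [-10.3458  10.8956]
56 66 [-13.2107  -0.8886  59.9371] [-14.0624 -12.059 ] [-10.9078  11.4331]
64 790 [-3.1189 -0.146  69.734 ] [-13.8523 -11.9573] [10.4157 11.9331]
72 160 [-1.696   0.0422 72.4842] [-9.2525 -7.1978] [5.6653 7.026 ]
collar 91 [-8.6624  0.7561  6.0242]
top plane 912 [-2.5186 -0.14   70.3859] [-0.0289  0.0035  0.9996]
collar normal [ 0.0138  0.0006 -0.9999]
```

View pics/s14z.png

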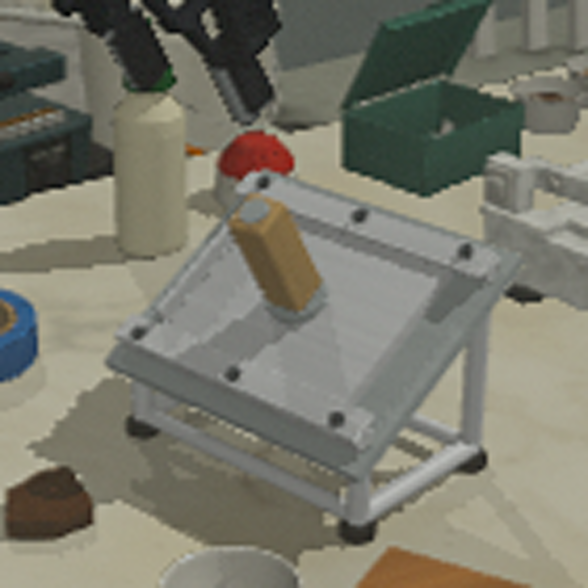

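View pics/r14.png

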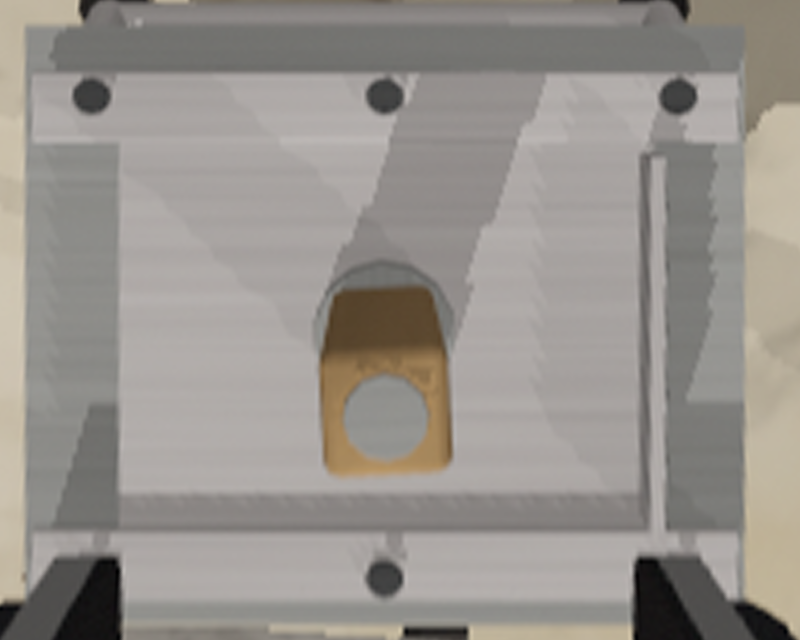

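```bash
python3 - <<'E'
from rect import *
z=np.load('pics/w1.npz')
c=ctrl.get_calibration('wrist'); p,_=ctrl.camera('wrist')
for nm,(p,K,R,t) in {'old':(z['p'],z['K'],z['R'],z['t']),'new':(p,*[np.array(c[k]) for k in('intrinsics','R','t')])}.items():
    for lab,h in(('plate',0),('bed',-.009)):
        J=cv2.cvtColor(rect(p,K,R,t,B,O+h*B[:,2],half=(.1,.08),s=.0002),cv2.COLOR_BGR2GRAY).astype(float)
        prof=J[190:420 if lab=='bed' else 420].mean(0); g=np.gradient(cv2.GaussianBlur(prof[None],(9,1),0)[0])
        idx=[i for i in range(20,len(g)-20) if abs(g[i])==abs(g[i-10:i+11]).max() and abs(g[i])>1.2]
        print(nm,lab,[(round((i-500)*.2,1),round(g[i],1)) for i in idx])
E
```

```text
old plate [(-90.8, np.float64(-6.7)), (-62.6, np.float64(4.9)), (-7.8, np.float64(1.2)), (6.2, np.float64(-1.9)), (63.8, np.float64(-8.4)), (66.4, np.float64(9.1)), (70.0, np.float64(-7.3)), (83.2, np.float64(4.1))]
old bed [(-94.2, np.float64(-6.5)), (-64.8, np.float64(4.7)), (6.4, np.float64(-1.7)), (65.8, np.float64(-8.2)), (68.6, np.float64(8.8)), (72.2, np.float64(-7.2)), (86.0, np.float64(3.9))]
new plate [(-91.2, np.float64(-6.6)), (-68.4, np.float64(4.5)), (-17.6, np.float64(-1.9)), (57.8, np.float64(-8.0)), (60.4, np.float64(9.1)), (64.0, np.float64(-7.4)), (75.2, np.float64(2.3)), (83.2, np.float64(4.1))]
new bed [(-93.8, np.float64(-6.4)), (-70.4, np.float64(4.4)), (-18.0, np.float64(-1.8)), (59.8, np.float64(-7.7)), (62.6, np.float64(8.8)), (66.2, np.float64(-7.1)), (77.8, np.float64(2.3)), (86.0, np.float64(3.9))]
```

```bash
python3 - <<'E'
from h import *
p0=cv2.imread('pics/top0.png').astype(int)
p,d,c,P=snap('top','t15.png')
for th in("tape_roll","cup","chocolate"): print(th,[(round(b['p'],2),toW(b['point'],c)) for b in ctrl.boxes_of(th,'top')[:1]])
for n,b in {'tape':(205,258,148,200),'cup':(235,265,303,332),'choc':(240,268,243,268)}.items():
    print(n,abs(p[b[0]:b[1],b[2]:b[3]].astype(int)-p0[b[0]:b[1],b[2]:b[3]]).mean())
o=obs();print(o['time_s'],o['wrist_force']); print(ctrl.hand_in())
E
```

```text
tape_roll [(0.8, array([0.4961, 0.2442, 0.0255]))]
cup [(0.63, array([ 0.4609, -0.097 ,  0.0025]))]
chocolate [(0.48, array([0.4426, 0.0642, 0.0134]))]
tape 8.738630865989357
cup 12.834099616858238
choc 42.00047619047619
17.55 [-0.3315 -0.0665 -0.4397]
the job is handed in; nothing more can be done
None
```

View pics/t15.png

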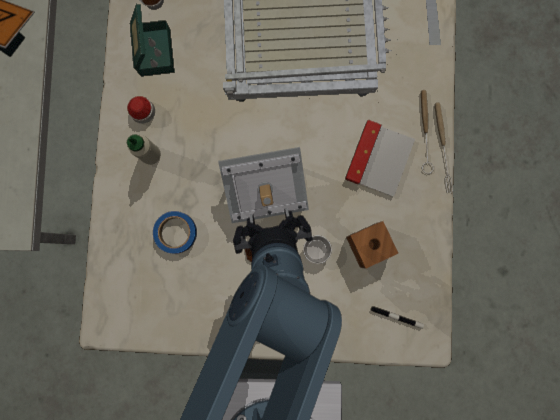

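I took the drift from the block by its handle and pushed it square through both holes until the collar met the plate. It moved the stop plate across on the way. I then let go, backed off along the hole's axis and handed in at 17.6 s.

**Seating:** the push stopped on hard contact at about 31 N axial. After release, the wrist depth picture put the collar's top at 6.0 mm above the plate and the handle end at 70.4 mm; 6 and 70 mm are what a seated collar gives. The handle face showed no lean, though the scene camera's few, noisier points on the collar and handle end fitted planes a few degrees off level.

**Plate:** it moved about 5.9 mm, from roughly 6.7 mm out of line to about 0.8 mm. That is within the shank's clearance in the holes.

**Bystanders:**
- **Tape roll and cup:** both read within 3 mm of where they started.
- **Chocolate:** the final top view had the arm partly over it. It was found with low confidence about 12 mm from its first reading, so that check is inconclusive. In the scene pictures it looked undisturbed, and no unexpected forces showed.

**Last state:** the gripper was clear of everything, and the wrist force was near zero.

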